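# Pin the blast gate shut, then pull the spark-trap cassette

### The job

The blast gate on the blue spark-trap box is already shut: lock it with the red-headed lock pin from the drilled rack, dropped down through the eye in the gate's tongue until its collar sits on the tongue, and let the pin go. Then squeeze the cassette's two orange side catches together, draw the cassette up out of the box, and finish while still holding it by the squeezed catches, upright, still and completely clear above the box. The gate stays pinned, nothing else gives the cassette support, and the tools lying about and the other two pieces in the rack are left alone.

Things in the scene. Friction and masses are not known exactly. Their poses are not given: they have to be found in the camera images.
- trap_box: Blue fixed box, 200 (x) x 280 (y) x 130 mm high; origin mid-underside, z up, y left; hood on its -x front (60 mm deep). Cassette in its top at y = +70 mm. Blast gate on top at y = -60 mm, 110 x 110 mm, up to z = 155 mm, its tongue sticking out to -x past the box's front; over the gate a 76 mm duct rises to z = 245 mm and runs off to +x.
- gate (a joint): Sliding blade of the blast gate, m: 0 = shut (as at the start), grows to 0.08 as the blade is pulled out to the box's -x (front). Stiff, about 6 N.
- lock_eye (a point): Centre of the 13 mm eye in the gate's tongue (steel sheet 40 mm wide, 3 mm thick), on its top face, 150 mm above the table; axis vertical. Just below is a fixed lug with an equal hole, its underside 8 mm under the tongue's top; open space below. Nearest higher part: the gate frame, 70 mm towards the box's +x.
- lock_pin: Loose 70 g pin upright in one of the rack's holes. Origin at the tip, z up along it. Steel shank 10 mm diameter, 45 mm long, tapered tip; collar 22 mm diameter from 45 to 49 mm; red round head 20 mm diameter from 49 to 82 mm. Tip 10 mm above the table in the rack, 105 mm when seated in the gate with the collar on the tongue.
- pin_tip (a point): The tip of the lock pin (the same point as the pin's origin).
- rack: Grey drilled steel block, 150 (x) x 50 (y) x 45 mm high, fixed to the table; origin at the middle of its underside. Three 12 mm holes, 35 mm deep, in a row along its x axis, 46 mm apart (at x = -46, 0 and +46 mm).
- punch: Dark steel punch standing in the rack, 14 mm diameter at the top, which is 105 mm above the table. Leave in place. Origin at its tip.
- drift: Brass-topped drift standing in the rack, 17 mm diameter at the top, which is 90 mm above the table. Leave in place. Origin at its tip.
- cassette: Loose spark trap, 0.36 kg. Origin mid-underside of its lid, 130 mm above the table when seated; axes as the box's. Grey lid 134 (x) x 66 (y) x 4 mm lies on the box; mesh pack 110 x 45 mm below it reaches 78 mm under the origin, 1.5 to 2 mm play in its slot. On the lid a black grip block, 26 mm wide (y), 42 mm high, between two orange catches on its +y and -y sides.
- catch_left (a joint): Orange catch on the cassette's +y side, m: 0 = sprung out, 0.008 = fully in; unhooks from under the box's top sheet by 0.006. Spring 3 to 7 N. Its pad is 34 mm wide (x), from 6 to 43 mm above the cassette's origin. Over both pads (y): 58 mm free, 42 mm fully squeezed. Either catch, if out, holds the cassette down.
- catch_right (a joint): The catch on the cassette's -y side, same values.
- hammer: Hammer lying on the table. Leave alone.
- wrench: Wrench lying on the table. Leave alone.
- g_clamp: Iron G-clamp lying on the table. Leave alone.
- tube_offcut: Square steel tube offcut, 60 x 60 x 120 mm, standing. Leave alone.
- angle_plate: Drilled iron angle plate, 100 x 90 x 100 mm. Leave alone.
- magnet_square: Red welding magnet, flat, 18 mm thick. Leave alone.

How it is judged:
On the way, in this order (a step that is already met when the one before it is completed fails the run):
1. the lock pin is down through the gate's eye and the lug, and let go (horizontal distance between pin_tip and lock_eye below 0.006 m and z of pin_tip in the frame of trap_box below 0.115 m and angle between lock_pin's own z axis and vertical below 0.2 rad and contact force between lock_pin and the fingers below 0.1 N), for 0.2 s.
2. with both catches squeezed, the cassette is drawn up clear of the box (z of cassette in the frame of trap_box above 0.213 m and contact force between cassette and trap_box below 0.1 N and value of joint each of catch_left, catch_right above 0.005 m and contact force between cassette and the fingers above 3 N), for 0.2 s.
At the end, for the whole second after the job is handed in: Pin in the eye (tip within 6 mm of its axis, within 10 mm of fully down, upright) and let go; gate shut; cassette held by the fingers with both catches in over 5 mm, its underside 5 mm or more above the box, touching neither box nor pin, within 0.25 rad of upright, still (all of step 1 and all of step 2 and value of joint gate below 0.005 m and contact force between cassette and lock_pin below 0.1 N and angle between cassette's own z axis and vertical below 0.25 rad and linear speed of cassette below 0.03 m/s); the arm keeps its last pose, push and grip.
It fails at once if the cassette is pulled from its seat (over 20 mm up) while the gate is not pinned (z of cassette in the frame of trap_box above 0.15 m and not (horizontal distance between pin_tip and lock_eye below 0.006 m and z of pin_tip in the frame of trap_box below 0.115 m and angle between lock_pin's own z axis and vertical below 0.2 rad)).
It fails at once if the gate is opened by 15 mm or more (value of joint gate above 0.015 m).
It fails at once if the punch or the drift is shifted in the rack by more than 15 mm (distance of any of punch, drift from where it was at the start of the episode above 0.015 m).
It fails at once if a tool or part lying on the table is shifted by more than 30 mm (distance of any of hammer, wrench, g_clamp, tube_offcut, angle_plate, magnet_square from where it was at the start of the episode above 0.03 m).
It also fails if it takes over 59 s, if anything falls off the work surface, if the arm or the gripper's body presses on something with over 40 N, if the wrist force passes 120 N, or if a joint passes its speed limit or range.

### The arm

A 7-joint arm with a two-finger parallel gripper is mounted at the origin on the work surface. World frame = base frame: x ahead of the robot, y to its left, z up, the work surface at z = 0. Lengths are in m, angles in rad, forces in N, time in s.
With the tool pointing down it reaches from about 0.4 to 0.875 m from the base axis. Payload 4.4 kg.
Tool frame: the origin (TCP) lies at the very end of the fingers, on their centre line; the grasp point (between the pads) lies 19 mm behind it; z points along the fingers, y is the line along which they close (so a half turn about z gives the same grasp; the last joint's range is limited). The gripper opens to 85 mm and grips with 20 to 120 N. Pads are 22 mm wide; open, the fingers measure 114 mm over their backs; the gripper's body (76 mm by 85 mm) begins 54 mm behind the grasp point. The pads swing forward as they close: fully open they stand 13 mm farther back than shut.
Start: joints at [-1.392, 0.628, 0.038, 1.517, -0.027, 0.996, -0.02], TCP at [0.158, 0.631, 0.231] pointing down, gripper open.
Joint ranges: [-3.06, 3.06], [-0.37, 2.12], [-1.25, 1.32], [0.18, 2.47], [-1.1, 4.24], [0.23, 1.98], [-2.94, 2.94]. Speed limits (rad/s): [2.57, 2.57, 3.14, 3.14, 3.14, 3.14, 3.14].

### API

Orientations are given as a unit quaternion [x, y, z, w].
In Python, from station import robot, get_image, camera_params, job, spotter gives the robot as it stands. The module is installed in compiled form; this text tells all that it offers.
- The arm moves only by the tool servo_tool, never from a script. Its argument "rows" is a list of rows, each an object of numbers: "tx", "ty", "tz": the shift along the tool's x, y, z in m; "yaw": the turn about the tool's z in degrees; "jaw": the opening, from 0 (shut) to 1 (fully open). In form: [{"tx": .., "ty": .., "tz": .., "yaw": .., "jaw": ..}, ...]. A call has 1 to 8 rows; each row is the pose to reach, as a shift and turn from the pose commanded when the call began, along the tool's axes at that moment; what a row does not reach only later rows make up. A row lasts 1/8 s, in which the tool goes at most 62.5 mm and 10.7 degrees, less where a joint would pass 70% of its speed; a pose out of reach is approached as far as the arm can. A call with a gripper value outside its range is refused whole. The fingers move at their own pace and stop on an object; "force" is the grip in N (left out, the last holds). Time passes only in rows, so rows that repeat a pose let the fingers close. It gives the time, the measured TCP pose, the force, the opening and the grip force at its end, in the units of the state.
- robot.sense(): the state, without advancing time (a new reading comes with each control period).
- get_image(name): name is "side" or "top" or "wrist"; returns (picture, depth): 400x640x3 uint8, red, green, blue; 400x640 float32, m along the optical axis (not along the pixel's ray), 0 where there is no reading.
- camera_params(name): a dict with "K" (3x3 intrinsics, pixels), "dist_coeffs" ([k1, k2, p1, p2, k3] as OpenCV has them; the pictures are not rectified), "position" and "orientation" of the camera in the world; the wrist camera has in their place "T_tool_cam" (4x4, takes a point from camera to tool coordinates, whose origin is the TCP and whose axes are the flange's). Camera axes: x right, y up, looking along -z (the intrinsics and any distortion apply to the point x, -y, -z); pixel columns grow to the right and rows downward; lengths in m; the calibration is good to about 2 mm. A picture is of the moment at which its call begins: read the wrist's pose just before it. camera_params takes no time and is no camera call.
- job.hand_in(): hands the job in; it is judged then, once.
Trained networks look in the newest picture that a camera, given by its name, has taken for a name from the list of things; names that differ only in an ending like _2 or _b are one class to them, and where a whole thing is asked for, a point or a joint stands for the part that bears it (a point fixed in the world has none). Each returns a list of dicts, best first, with "conf" (0 to 1); they miss things now and then, are a little off and sometimes report something else, mostly with a low value. They report only what shows in the picture. A call takes as long as a camera call.
- spotter.search_frame(camera, thing): "centre" ([x, y, z] in m, in world coordinates, good to about 4 mm: the middle of the surface that is visible of it).
- spotter.regions_of(camera, thing): "mask" (400x640 bool, what is visible of it).
The state is a dict: "t": time; "q": joint angles; "joint_velocities": joint speeds; "effort": joint torques, N m; "tcp_pos": TCP position; "tool_rot": TCP orientation; "wrist_force": force on the tool from outside, world axes, zero at the start; "wrist_torque": the same for the moment, N m; "grip_width": finger opening in m; "grasp_force": force on a finger pad.
Only numpy, scipy, OpenCV 4.12 (cv2) and the standard library are available. Lean on these libraries where they do the work, as an engineer would, in place of code of your own. Each camera call takes 0.05 s, during which the arm holds its last target. There are 200 camera calls.

## Working session

There is one attempt and no reset: what is moved stays moved. The work goes in short steps, Python scripts to look and compute and a tool call to move; the robot and the scene stay as the last step left them, time stands still between calls to the robot, and variables do not carry over. Pictures are saved under pics/ and viewed, at most 10 in all, crops included, and the job is handed in when it is done.

Besides the shell and the picture viewer there is one more tool, called after "Request:" as a command line: name --argument value ..., lists and objects as JSON in quotes. servo_tool: Moves the arm, as the interface text tells. Its arguments: {"type":"object","properties":{"rows":{"type":"array"},"force":{"type":"number"}},"required":["rows"]}

```bash
mkdir -p pics; cat > h.py <<'E'
import numpy as np, cv2
from scipy.spatial.transform import Rotation as R
from station import robot, get_image, camera_params, job, spotter
def campose(name):
    p=camera_params(name)
    if 'T_tool_cam' in p:
        s=robot.sense(); T=np.eye(4); T[:3,:3]=R.from_quat(s['tool_rot']).as_matrix(); T[:3,3]=s['tcp_pos']
        return p,T@np.array(p['T_tool_cam'])
    T=np.eye(4); o=np.array(p['orientation'])
    T[:3,:3]=R.from_quat(o).as_matrix() if o.size==4 else o; T[:3,3]=p['position']
    return p,T
def cloud(p,T,d):
    v,u=np.mgrid[0:400,0:640]
    n=cv2.undistortPoints(np.stack([u,v],-1).reshape(-1,1,2).astype(float),np.array(p['K']),np.array(p['dist_coeffs'])).reshape(400,640,2)
    c=np.stack([n[...,0]*d,-n[...,1]*d,-d],-1)
    w=c@T[:3,:3].T+T[:3,3]; w[d<=0]=np.nan
    return w
def look(name,save=None):
    p,T=campose(name); im,d=get_image(name)
    if save: cv2.imwrite('pics/'+save,im[...,::-1])
    return im,d,cloud(p,T,d),p,T
E
python3 - <<'E'
from h import *
s=robot.sense(); print(s)
for c in ['top','side']:
    im,d,w,p,T=look(c,c+'.png'); print(c,T[:3,3].round(3)); np.save(c+'.npy',w)
    for n in ['lock_pin','punch','drift','rack','cassette','trap_box','gate','catch_left','catch_right','tube_offcut','angle_plate','hammer','wrench','g_clamp','magnet_square']:
        print(n,[(np.round(r['centre'],3),round(r['conf'],2)) for r in spotter.search_frame(c,n)[:2]])
E
```

```text
{'t': 0.0, 'q': array([-1.39178658,  0.62934689,  0.03845993,  1.51838794, -0.02701887,
        0.99627041, -0.02001259]), 'joint_velocities': array([-1.00313767e-03,  4.63412850e-05, -1.53854975e-03,  3.72351396e-03,
        7.59102448e-04,  2.51742094e-04, -9.19311107e-04]), 'effort': array([-1.20550005e-03, -5.63406873e+01,  1.22629579e+00, -1.93439054e+01,
        1.11496914e-02,  1.06156166e-02,  1.52511443e-06]), 'tcp_pos': array([0.15736687, 0.63001696, 0.23038253]), 'tool_rot': array([ 1.22118166e-01,  9.92515117e-01, -9.41153369e-04, -1.05671946e-04]), 'wrist_force': array([ 0.27706772, -0.25713566,  0.21349958]), 'wrist_torque': array([0.05412783, 0.02296351, 0.01395302]), 'grasp_force': 0.0, 'grip_width': 0.08560797541390851}
top [ 0.398 -0.06   1.197]
lock_pin []
punch [(array([0.444, 0.308, 0.094]), 0.43)]
drift [(array([0.398, 0.314, 0.087]), 0.36)]
rack [(array([0.437, 0.304, 0.047]), 0.89), (array([ 0.381, -0.28 ,  0.018]), 0.69)]
cassette [(array([0.591, 0.022, 0.132]), 0.85)]
trap_box [(array([ 0.623, -0.112,  0.157]), 0.79)]
gate [(array([ 0.476, -0.099,  0.152]), 
[... 746 characters left out ...]
,  0.128]), 0.94)]
gate [(array([ 0.47, -0.09,  0.15]), 0.79), (array([0.489, 0.316, 0.078]), 0.65)]
catch_left [(array([0.64 , 0.444, 0.004]), 0.65), (array([0.6  , 0.047, 0.157]), 0.5)]
catch_right [(array([0.591, 0.034, 0.133]), 0.2), (array([ 0.598, -0.501,  0.017]), 0.19)]
tube_offcut [(array([ 0.543, -0.331,  0.101]), 0.94)]
angle_plate [(array([0.776, 0.289, 0.009]), 0.63)]
hammer [(array([ 0.402, -0.44 ,  0.021]), 0.96), (array([0.488, 0.318, 0.074]), 0.55)]
wrench [(array([0.642, 0.44 , 0.007]), 0.73)]
g_clamp [(array([ 0.599, -0.503,  0.02 ]), 0.37), (array([ 0.647, -0.078,  0.128]), 0.3)]
magnet_square [(array([ 0.377, -0.263,  0.019]), 0.78), (array([0.439, 0.335, 0.04 ]), 0.59)]
```

View pics/top.png

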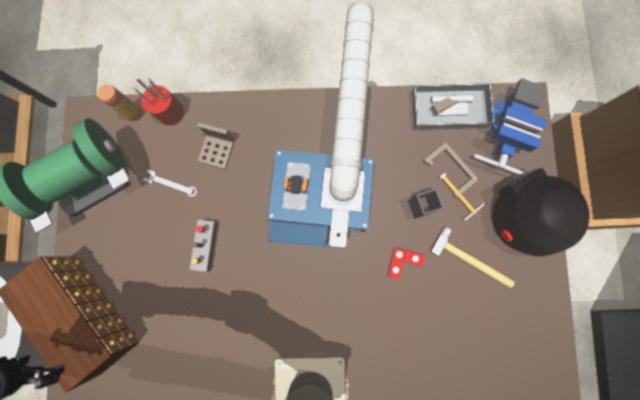

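View pics/side.png

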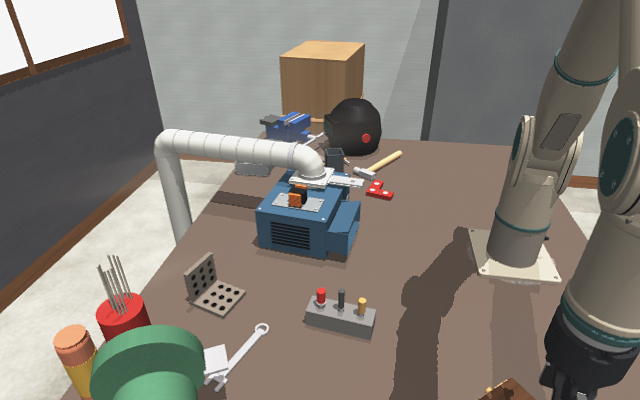

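```bash
python3 - <<'E'
from h import *
for c in ['top','side']:
    w=np.load(c+'.npy'); im=cv2.imread(f'pics/{c}.png')[...,::-1]
    hsv=cv2.cvtColor(np.ascontiguousarray(im),cv2.COLOR_RGB2HSV)
    x,y,z=w[...,0],w[...,1],w[...,2]
    v,u=np.mgrid[0:400,0:640]
    def st(n,m):
        if m.sum()<3: print(c,n,'none'); return
        q=w[m]; print(c,n,m.sum(),'px',u[m].mean().round(),v[m].mean().round(),'mean',q.mean(0).round(4),'min',np.percentile(q,3,0).round(4),'max',np.percentile(q,97,0).round(4))
    near=(x>.33)&(x<.55)&(y>.24)&(y<.38)
    red=((hsv[...,0]<7)|(hsv[...,0]>172))&(hsv[...,1]>120)
    st('pinhead',near&red&(z>.05)); st('pintop',near&red&(z>.086))
    st('racktop',near&(abs(z-.045)<.004))
    st('stand',near&(z>.06))
    org=(hsv[...,0]>6)&(hsv[...,0]<22)&(hsv[...,1]>140)&(x>.5)&(x<.7)&(y>-.05)&(y<.1)
    st('orange',org&(z>.1)); 
    st('lid',(abs(z-.134)<.004)&(x>.5)&(x<.7)&(y>-.05)&(y<.12))
    m=(abs(z-.15)<.004)&(x>.42)&(x<.53)&(y>-.15)&(y<-.04)
    st('tongue',m)
    st('boxtop',(abs(z-.13)<.003)&(x>.4)&(x<.8)&(y>-.25)&(y<.13))
    r=cv2.minAreaRect(np.float32(w[(abs(z-.13)<.006)&(x>.4)&(x<.8)&(y>-.25)&(y<.13)][:,:2])); print('box rect',r)
    r=cv2.minAreaRect(np.float32(w[near&(abs(z-.045)<.004)][:,:2])); print('rack rect',r)
    r=cv2.minAreaRect(np.float32(w[m][:,:2])); print('tongue',r)
E
```

```text
top pinhead 37 px 200.0 229.0 mean [0.4879 0.3041 0.092 ] min [0.481  0.2964 0.0848] max [0.4955 0.314  0.0955]
top pintop 34 px 199.0 229.0 mean [0.4881 0.3047 0.0926] min [0.481  0.2967 0.0885] max [0.4955 0.3141 0.0956]
top racktop 649 px 203.0 245.0 mean [0.4413 0.3099 0.0452] min [0.3719 0.2826 0.0418] max [0.5141 0.3407 0.0485]
top stand 151 px 198.0 243.0 mean [0.4463 0.3086 0.0864] min [0.39   0.2957 0.0615] max [0.4954 0.3226 0.1061]
top orange 52 px 297.0 184.0 mean [0.5955 0.0138 0.1686] min [ 0.5802 -0.0099  0.1382] max [0.6093 0.0438 0.1774]
top lid 2278 px 296.0 187.0 mean [0.595  0.0201 0.1329] min [ 0.5067 -0.0456  0.1301] max [0.6904 0.0881 0.137 ]
top tongue 541 px 339.0 227.0 mean [ 0.4779 -0.0957  0.1504] min [ 0.4301 -0.1194  0.1467] max [ 0.5249 -0.0738  0.1536]
top boxtop 3083 px 314.0 190.0 mean [ 0.5845 -0.0309  0.1305] min [ 0.4895 -0.1855  0.1276] max [0.6918 0.0875 0.1328]
box rect ((0.5905714631080627, -0.049033164978027344), (0.28089386224746704, 0.20129039883613586), 82.52650451660156)
rack rect ((0.4428553581237793, 0.3124701678752899), (0.052367478609
[... 726 characters left out ...]
8]
side lid 1031 px 299.0 205.0 mean [0.5932 0.0335 0.1323] min [ 0.5079 -0.0415  0.1301] max [0.689  0.0933 0.1361]
side tongue 267 px 346.0 180.0 mean [ 0.4767 -0.0919  0.1493] min [ 0.4289 -0.1187  0.1462] max [ 0.5243 -0.0692  0.1522]
side boxtop 1824 px 302.0 200.0 mean [0.5898 0.001  0.13  ] min [ 0.4939 -0.1618  0.1276] max [0.6926 0.0945 0.1325]
box rect ((0.563942015171051, -0.04417601227760315), (0.2844514548778534, 0.255370169878006), 82.51648712158203)
rack rect ((0.44254904985427856, 0.3155065178871155), (0.054121360182762146, 0.15117500722408295), 81.95143127441406)
tongue ((0.4784957468509674, -0.10741496086120605), (0.07456285506486893, 0.10693839192390442), 84.3393325805664)
```

The top view shows the rack at about (203,245), with the red pin head at its far end (200,229), the punch in the middle hole and the drift in the near one. The tongue's eye is near (338,235) and the cassette near (297,187). The side view agrees, with the red pin head at (321,295). The box and rack are both turned about -8°, and the fitted sizes match the given ones.

```bash
cat >> h.py <<'E'
def plan(x,y,z,close_deg=None):
    s=robot.sense(); M=R.from_quat(s['tool_rot']).as_matrix()
    d=M.T@(np.array([x,y,z])-s['tcp_pos']); a=np.degrees(np.arctan2(M[1,1],M[0,1]))
    print('t',round(s['t'],2),'tcp',s['tcp_pos'].round(4),'close dir',a.round(2),'tilt',np.degrees(np.arccos(-M[2,2])).round(2),'| move tx ty tz',d.round(4),'yaw',None if close_deg is None else round(((a-close_deg+90)%180)-90,2))
E
python3 -c "
from h import *
plan(.488,.3065,.20,82)
print(camera_params('wrist')['T_tool_cam'])"
```

```text
t 1.6 tcp [0.1575 0.6306 0.2313] close dir 75.97 tilt 0.0 | move tx ty tz [-0.3992 -0.2344  0.0313] yaw -6.03
[[-5.57421490e-04  9.46560180e-01  3.22526766e-01  8.41874116e-02]
 [ 9.99999499e-01  2.59614953e-04  9.66369515e-04  2.02550404e-04]
 [ 8.30994131e-04  3.22527143e-01 -9.46559851e-01 -1.43908653e-01]
 [ 0.00000000e+00  0.00000000e+00  0.00000000e+00  1.00000000e+00]]
```

Request:
servo_tool --rows '[{"tx":-0.05,"ty":-0.029,"tz":0.0,"yaw":-1,"jaw":1},{"tx":-0.1,"ty":-0.059,"tz":0.0,"yaw":-2,"jaw":1},{"tx":-0.15,"ty":-0.088,"tz":0.0,"yaw":-3,"jaw":1},{"tx":-0.2,"ty":-0.117,"tz":0.0,"yaw":-4,"jaw":1},{"tx":-0.25,"ty":-0.147,"tz":0.0,"yaw":-5,"jaw":1},{"tx":-0.3,"ty":-0.176,"tz":0.01,"yaw":-6,"jaw":1},{"tx":-0.35,"ty":-0.205,"tz":0.02,"yaw":-6,"jaw":1},{"tx":-0.399,"ty":-0.234,"tz":0.031,"yaw":-6,"jaw":1}]'

```text
t: 2.6
tcp_pos: [0.4894, 0.3057, 0.2003]
tool_rot: [0.07, 0.998, 0.0, 0.0]
wrist_force: [0.9, 1.6, -0.7]
grip_width: 0.0854
grasp_force: 0.0
```

Request:
servo_tool --rows '[{"jaw":1},{"jaw":1},{"jaw":1}]'

```text
invalid input at $.rows[0]: expected keys tx, ty, tz, yaw, jaw
```

```bash
python3 - <<'E'
from h import *
im,d,w,p,T=look('wrist','w1.png'); np.save('w1.npy',w)
hsv=cv2.cvtColor(np.ascontiguousarray(im),cv2.COLOR_RGB2HSV)
red=((hsv[...,0]<7)|(hsv[...,0]>172))&(hsv[...,1]>120)&(w[...,2]>.05)&(w[...,2]<.12)
q=w[red]; print(len(q),q.mean(0),np.percentile(q,[2,98],0))
t=red&(w[...,2]>.088); print('top',t.sum(),np.percentile(w[t],[2,50,98],0))
if t.sum()>20: print(cv2.minEnclosingCircle(np.float32(w[t][:,:2])))
rk=(abs(w[...,2]-.045)<.003); print(cv2.minAreaRect(np.float32(w[rk][:,:2])))
print(spotter.search_frame('wrist','lock_pin'))
plan(.488,.3065,.063,82)
E
```

```text
344 [0.48513822 0.30615677 0.09208021] [[0.47679643 0.29840379 0.07983564]
 [0.49431058 0.31392    0.09432537]]
top 317 [[0.47687879 0.29867115 0.09020513]
 [0.48568762 0.30661677 0.09312545]
 [0.49451861 0.31392489 0.09440539]]
((0.4861461818218231, 0.3071106970310211), 0.009716164320707321)
((0.520017147064209, 0.3902384638786316), (0.5876897573471069, 0.285759299993515), 82.20425415039062)
[{'centre': [0.4893, 0.3063, 0.0898], 'conf': 0.75}]
t 2.7 tcp [0.4932 0.2989 0.1994] close dir 81.3 tilt 0.33 | move tx ty tz [0.0067 0.0074 0.1363] yaw -0.7
```

View pics/w1.png

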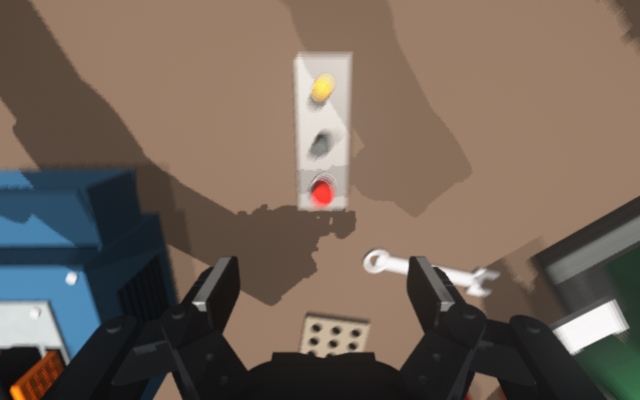

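The wrist view shows the red head at (322,192), at the box end of the rack, with the fingers either side. The arm was still settling, so I'll go lower, settle and measure again.

Request:
servo_tool --rows '[{"tx":0,"ty":0,"tz":0.04,"yaw":0,"jaw":1},{"tx":0,"ty":0,"tz":0.06,"yaw":0,"jaw":1},{"tx":0,"ty":0,"tz":0.06,"yaw":0,"jaw":1},{"tx":0,"ty":0,"tz":0.06,"yaw":0,"jaw":1},{"tx":0,"ty":0,"tz":0.06,"yaw":0,"jaw":1}]'

```text
t: 3.32
tcp_pos: [0.4885, 0.3075, 0.1415]
tool_rot: [0.07, 0.998, 0.001, 0.001]
wrist_force: [0.3, -0.8, -0.1]
grip_width: 0.0853
grasp_force: 0.0
```

```bash
cat > pinm.py <<'E'
from h import *
im,d,w,p,T=look('wrist')
hsv=cv2.cvtColor(np.ascontiguousarray(im),cv2.COLOR_RGB2HSV)
red=((hsv[...,0]<7)|(hsv[...,0]>172))&(hsv[...,1]>120)&(w[...,2]>.05)&(w[...,2]<.25)&(abs(w[...,0]-T[0,3])<.15)&(abs(w[...,1]-T[1,3])<.06)
zt=np.percentile(w[red][:,2],97); t=red&(w[...,2]>zt-.004)
print('n',t.sum(),'ztop',zt,'med',np.median(w[t],0),'rng',np.percentile(w[t],[2,98],0).round(4).tolist(),cv2.minEnclosingCircle(np.float32(w[t][:,:2])))
E
python3 - <<'E'
exec(open('pinm.py').read())
plan(.488,.3065,.063,82)
E
```

```text
n 563 ztop 0.09407889298329107 med [0.48514931 0.30801038 0.0930717 ] rng [[0.4768, 0.2996, 0.0907], [0.4945, 0.3165, 0.0944]] ((0.48596203327178955, 0.30771684646606445), 0.010178474709391594)
t 3.38 tcp [0.4885 0.3074 0.1414] close dir 81.98 tilt 0.12 | move tx ty tz [ 0.0004 -0.0011  0.0784] yaw -0.02
```

Request:
servo_tool --rows '[{"tx":0.0015,"ty":0,"tz":0.04,"yaw":0,"jaw":0.7},{"tx":0.0015,"ty":0,"tz":0.07,"yaw":0,"jaw":0.6},{"tx":0.0015,"ty":0,"tz":0.077,"yaw":0,"jaw":0.5},{"tx":0.0015,"ty":0,"tz":0.077,"yaw":0,"jaw":0.4},{"tx":0.0015,"ty":0,"tz":0.077,"yaw":0,"jaw":0},{"tx":0.0015,"ty":0,"tz":0.077,"yaw":0,"jaw":0},{"tx":0.0015,"ty":0,"tz":0.077,"yaw":0,"jaw":0},{"tx":0.0015,"ty":0,"tz":0.077,"yaw":0,"jaw":0}]' --force 30

```text
t: 4.38
tcp_pos: [0.4874, 0.3078, 0.0645]
tool_rot: [0.07, 0.998, 0.001, 0.001]
wrist_force: [-0.1, -0.4, 5.7]
grip_width: 0.0188
grasp_force: 30.1
```

Request:
servo_tool --rows '[{"tx":0,"ty":0,"tz":-0.02,"yaw":0,"jaw":0},{"tx":0,"ty":0,"tz":-0.05,"yaw":0,"jaw":0},{"tx":0,"ty":0,"tz":-0.1,"yaw":0,"jaw":0},{"tx":0,"ty":0,"tz":-0.15,"yaw":0,"jaw":0},{"tx":0,"ty":0,"tz":-0.185,"yaw":0,"jaw":0},{"tx":0,"ty":0,"tz":-0.185,"yaw":0,"jaw":0},{"tx":0,"ty":0,"tz":-0.185,"yaw":0,"jaw":0}]'

```text
t: 5.25
tcp_pos: [0.4856, 0.3066, 0.2475]
tool_rot: [0.07, 0.998, -0.001, -0.001]
wrist_force: [-0.4, 0.1, -1.3]
grip_width: 0.0187
grasp_force: 29.8
```

```bash
python3 - <<'E'
exec(open('pinm.py').read())
# pin shank via all points below tcp near tool axis
s=robot.sense(); q=w[(abs(w[...,0]-s['tcp_pos'][0])<.03)&(abs(w[...,1]-s['tcp_pos'][1])<.012)&(w[...,2]>.17)&(w[...,2]<.24)]
for a,b in [(.17,.19),(.19,.2),(.2,.21),(.21,.23)]:
    k=q[(q[:,2]>a)&(q[:,2]<b)]; print(a,len(k),k.mean(0) if len(k) else 0, k.min(0) if len(k) else 0)
print(s['tcp_pos'],s['wrist_force'],s['grip_width'])
plan(.459,-.092,.25,82.5)
E
```

```text
n 109 ztop 0.24984103178525002 med [0.47598495 0.30881627 0.24851492] rng [[0.4746, 0.2992, 0.2459], [0.4824, 0.3164, 0.2499]] ((0.4820375442504883, 0.3070010244846344), 0.009651110507547855)
0.17 0 0 0
0.19 8 [0.48077845 0.30657828 0.19954804] [0.47962611 0.302235   0.1986034 ]
0.2 77 [0.48049076 0.30714074 0.20529285] [0.47912888 0.30225765 0.20043674]
0.21 146 [0.48055416 0.30720362 0.21802571] [0.47888683 0.30170209 0.2100657 ]
[0.4854129  0.30649441 0.2469207 ] [ 0.60539731 -0.72787297 -0.64074222] 0.01906775167636048
t 5.3 tcp [0.4854 0.3065 0.2469] close dir 81.98 tilt 0.17 | move tx ty tz [-0.0295 -0.3983 -0.0024] yaw -0.52
```

Request:
servo_tool --rows '[{"tx":-0.004,"ty":-0.055,"tz":-0.002,"yaw":-0.5,"jaw":0},{"tx":-0.008,"ty":-0.11,"tz":-0.002,"yaw":-0.5,"jaw":0},{"tx":-0.012,"ty":-0.165,"tz":-0.002,"yaw":-0.5,"jaw":0},{"tx":-0.016,"ty":-0.22,"tz":-0.002,"yaw":-0.5,"jaw":0},{"tx":-0.02,"ty":-0.275,"tz":-0.002,"yaw":-0.5,"jaw":0},{"tx":-0.025,"ty":-0.33,"tz":-0.002,"yaw":-0.5,"jaw":0},{"tx":-0.029,"ty":-0.38,"tz":-0.002,"yaw":-0.5,"jaw":0},{"tx":-0.029,"ty":-0.398,"tz":-0.002,"yaw":-0.5,"jaw":0}]'

```text
t: 6.3
tcp_pos: [0.458, -0.0946, 0.249]
tool_rot: [0.068, 0.998, -0.001, -0.002]
wrist_force: [0.2, 0.8, -1.2]
grip_width: 0.0187
grasp_force: 29.8
```

Request:
servo_tool --rows '[{"tx":0,"ty":0,"tz":0,"yaw":0,"jaw":0},{"tx":0,"ty":0,"tz":0,"yaw":0,"jaw":0},{"tx":0,"ty":0,"tz":0,"yaw":0,"jaw":0}]'

```text
t: 6.68
tcp_pos: [0.4596, -0.0895, 0.25]
tool_rot: [0.064, 0.998, 0.0, -0.0]
wrist_force: [0.3, 0.6, -0.5]
grip_width: 0.019
grasp_force: 29.8
```

```bash
python3 - <<'E'
from h import *
im,d,w,p,T=look('wrist','w2.png'); np.save('w2.npy',w)
s=robot.sense(); print(s['tcp_pos'],s['wrist_force'])
q=w[(abs(w[...,0]-s['tcp_pos'][0])<.03)&(abs(w[...,1]-s['tcp_pos'][1])<.012)&(w[...,2]>.175)&(w[...,2]<.24)]
for a,b in [(.18,.2),(.2,.21),(.21,.23)]:
    k=q[(q[:,2]>a)&(q[:,2]<b)]; print(a,len(k),k.mean(0).round(4),k.min(0).round(4))
# hole: pixels enclosed within tongue plane mask
m=((abs(w[...,2]-.15)<.006)&(w[...,0]<.56)).astype(np.uint8)
cs,h=cv2.findContours(m,cv2.RETR_CCOMP,cv2.CHAIN_APPROX_NONE)
for c,hh in zip(cs,h[0]):
    if cv2.contourArea(c)>40:
        pts=c[:,0]; P=w[pts[:,1],pts[:,0]]; P=P[np.abs(P[:,2]-.15)<.01]
        if len(P)>4:
            ce=cv2.minEnclosingCircle(np.float32(P[:,:2])); print('hole' if hh[3]>=0 else 'outer',cv2.contourArea(c),pts.mean(0),ce,P[:,2].mean())
plan(.459,-.092,.25,82.5)
E
```

```text
[ 0.45966535 -0.08967455  0.25009032] [ 0.47945835  0.40008992 -1.22239653]
0.18 1 [ 0.4548 -0.0908  0.1991] [ 0.4548 -0.0908  0.1991]
0.2 64 [ 0.4545 -0.089   0.2062] [ 0.4532 -0.0937  0.2001]
0.21 165 [ 0.4546 -0.0888  0.2194] [ 0.4532 -0.0944  0.2105]
outer 73.5 [268.02222222 268.37777778] ((0.5193619132041931, -0.14936941862106323), 0.006267641671001911) 0.1513173098631842
outer 3499.5 [318.7716263  201.99307958] ((0.4641467034816742, -0.09368621557950974), 0.0441572479903698) 0.14807028908518283
hole 144.0 [318.52631579 195.02631579] ((0.45562639832496643, -0.0927092432975769), 0.007169646676629782) 0.14842402659565598
t 6.72 tcp [ 0.4597 -0.0897  0.2501] close dir 82.61 tilt 0.04 | move tx ty tz [ 0.0004 -0.0024  0.0001] yaw 0.11
```

View pics/w2.png

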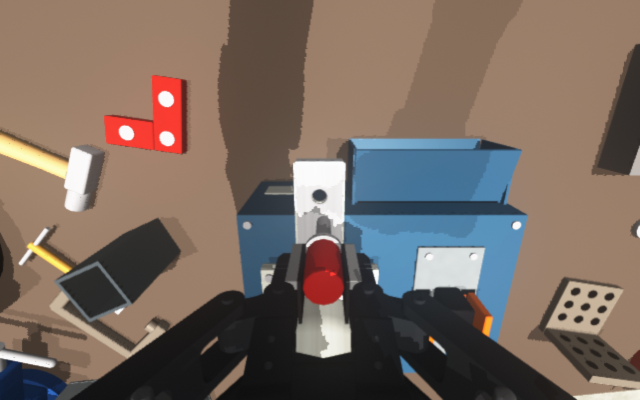

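The wrist view shows the eye as a dark hole at (319,196) on the tongue, with the held pin upright beside it. Relative to the pin, the eye is about 3 mm in -x and 3.7 mm in -y.

Request:
servo_tool --rows '[{"tx":0.0025,"ty":-0.004,"tz":0.01,"yaw":0,"jaw":0},{"tx":0.0025,"ty":-0.004,"tz":0.02,"yaw":0,"jaw":0},{"tx":0.0025,"ty":-0.004,"tz":0.02,"yaw":0,"jaw":0},{"tx":0.0025,"ty":-0.004,"tz":0.02,"yaw":0,"jaw":0},{"tx":0.0025,"ty":-0.004,"tz":0.02,"yaw":0,"jaw":0},{"tx":0.0025,"ty":-0.004,"tz":0.02,"yaw":0,"jaw":0}]'

```text
t: 7.48
tcp_pos: [0.4567, -0.0947, 0.2305]
tool_rot: [0.066, 0.998, -0.0, 0.0]
wrist_force: [-0.2, -0.2, -1.6]
grip_width: 0.0189
grasp_force: 29.8
```

```bash
cat > eye.py <<'E'
from h import *
import sys
im,d,w,p,T=look('wrist')
s=robot.sense(); tc=s['tcp_pos']; print(tc,s['wrist_force'])
cv2.imwrite('pics/'+sys.argv[1],cv2.resize(im[120:300,220:420,::-1],None,fx=3,fy=3,interpolation=cv2.INTER_CUBIC))
q=w[(abs(w[...,0]-tc[0])<.03)&(abs(w[...,1]-tc[1])<.012)&(w[...,2]>.16)&(w[...,2]<tc[2])]
for a in np.arange(.17,tc[2]-.01,.01):
    k=q[(q[:,2]>a)&(q[:,2]<a+.01)]
    if len(k)>5: print(a.round(3),len(k),'axis~',(k[:,0].min()+.005).round(4),((k[:,1].min()+k[:,1].max())/2).round(4),k.mean(0).round(4))
m=((abs(w[...,2]-.15)<.006)&(abs(w[...,0]-.455)<.03)&(abs(w[...,1]+.0927)<.03)).astype(np.uint8)
cs,h=cv2.findContours(m,cv2.RETR_CCOMP,cv2.CHAIN_APPROX_NONE)
for c,hh in zip(cs,h[0]):
    if cv2.contourArea(c)>40:
        pts=c[:,0]; P=w[pts[:,1],pts[:,0]]; P=P[np.abs(P[:,2]-.15)<.01]
        print('hole' if hh[3]>=0 else 'outer',cv2.contourArea(c),pts.mean(0),pts.min(0),pts.max(0),cv2.minEnclosingCircle(np.float32(P[:,:2])),P[:,2].mean())
# project predicted eye-ring check
E
python3 eye.py w3.png
```

```text
[ 0.45669219 -0.09470345  0.23048421] [-0.5149425  -0.62797545 -1.41371044]
0.18 58 axis~ 0.4554 -0.0944 [ 0.4517 -0.094   0.1862]
0.19 88 axis~ 0.4551 -0.0942 [ 0.4518 -0.0941  0.1952]
0.2 84 axis~ 0.4553 -0.0946 [ 0.4516 -0.0941  0.2043]
0.22 301 axis~ 0.4492 -0.0941 [ 0.4476 -0.0935  0.2259]
outer 3262.5 [324.53932584 204.        ] [298 167] [352 242] ((0.45601215958595276, -0.09329921007156372), 0.03724786266684532) 0.14868275951195561
hole 162.0 [324.925 204.875] [317 198] [333 211] ((0.45579051971435547, -0.09280257672071457), 0.007141458336263895) 0.14851878426844117
```

View pics/w3.png

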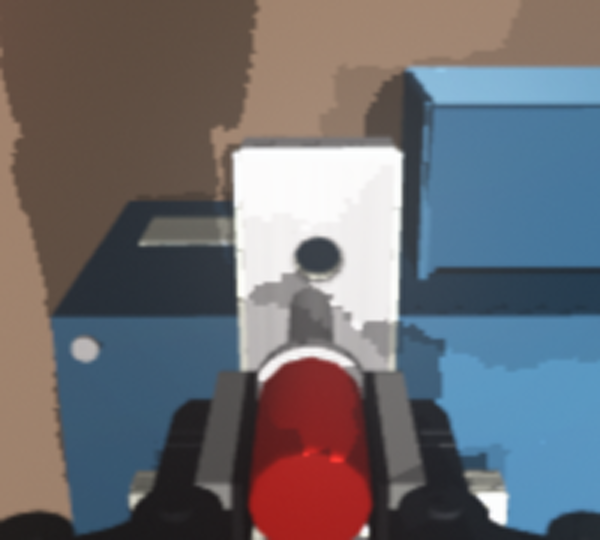

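The crop shows the hole at (318,257) and the pin shank at (311,310), so the pin needs about 1.4 mm in +y; x agrees.

Request:
servo_tool --rows '[{"tx":0,"ty":0.0014,"tz":0.006,"yaw":0,"jaw":0},{"tx":0,"ty":0.0014,"tz":0.014,"yaw":0,"jaw":0},{"tx":0,"ty":0.0014,"tz":0.02,"yaw":0,"jaw":0},{"tx":0,"ty":0.0014,"tz":0.024,"yaw":0,"jaw":0},{"tx":0,"ty":0.0014,"tz":0.028,"yaw":0,"jaw":0},{"tx":0,"ty":0.0014,"tz":0.032,"yaw":0,"jaw":0},{"tx":0,"ty":0.0014,"tz":0.034,"yaw":0,"jaw":0},{"tx":0,"ty":0.0014,"tz":0.034,"yaw":0,"jaw":0}]'

```text
t: 8.52
tcp_pos: [0.4567, -0.0933, 0.1962]
tool_rot: [0.066, 0.998, 0.0, -0.0]
wrist_force: [0.4, 0.2, -0.8]
grip_width: 0.0192
grasp_force: 29.8
```

No contact force, and the tip is at about 142 mm, below the tongue's top. Carrying on down.

Request:
servo_tool --rows '[{"tx":0,"ty":0,"tz":0.004,"yaw":0,"jaw":0},{"tx":0,"ty":0,"tz":0.009,"yaw":0,"jaw":0},{"tx":0,"ty":0,"tz":0.016,"yaw":0,"jaw":0},{"tx":0,"ty":0,"tz":0.024,"yaw":0,"jaw":0},{"tx":0,"ty":0,"tz":0.03,"yaw":0,"jaw":0},{"tx":0,"ty":0,"tz":0.034,"yaw":0,"jaw":0},{"tx":0,"ty":0,"tz":0.035,"yaw":0,"jaw":0},{"tx":0,"ty":0,"tz":0.035,"yaw":0,"jaw":0}]'

```text
t: 9.52
tcp_pos: [0.4568, -0.0933, 0.1613]
tool_rot: [0.066, 0.998, 0.0, 0.0]
wrist_force: [-0.1, -0.2, -0.5]
grip_width: 0.0193
grasp_force: 29.8
```

Request:
servo_tool --rows '[{"tx":0,"ty":0,"tz":0,"yaw":0,"jaw":0.5},{"tx":0,"ty":0,"tz":0,"yaw":0,"jaw":0.7},{"tx":0,"ty":0,"tz":0,"yaw":0,"jaw":0.7},{"tx":0,"ty":0,"tz":0,"yaw":0,"jaw":0.7},{"tx":0,"ty":0,"tz":-0.03,"yaw":0,"jaw":0.7},{"tx":0,"ty":0,"tz":-0.08,"yaw":0,"jaw":0.7},{"tx":0,"ty":0,"tz":-0.11,"yaw":0,"jaw":1},{"tx":0,"ty":0,"tz":-0.11,"yaw":0,"jaw":1}]'

```text
t: 10.52
tcp_pos: [0.4583, -0.0935, 0.2734]
tool_rot: [0.066, 0.998, -0.0, 0.003]
wrist_force: [0.2, -0.2, 0.0]
grip_width: 0.0856
grasp_force: 0.0
```

```bash
python3 - <<'E'
exec(open('pinm.py').read())
cv2.imwrite('pics/w4.png',im[...,::-1])
plan(.5997,.0204,.27,82.5)
E
```

```text
n 387 ztop 0.18918547549217615 med [ 0.45440707 -0.09306424  0.18805353] rng [[0.4464, -0.1014, 0.1857], [0.4628, -0.0846, 0.1895]] ((0.45464837551116943, -0.09297342598438263), 0.009557608515024185)
t 10.57 tcp [ 0.4571 -0.0933  0.2719] close dir 82.48 tilt 0.11 | move tx ty tz [-0.1265  0.1314  0.0022] yaw -0.02
```

View pics/w4.png

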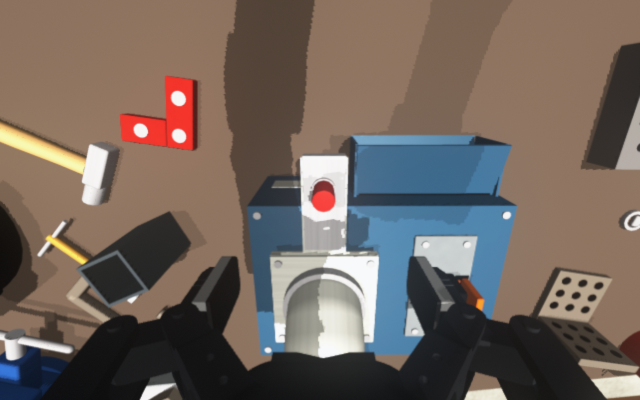

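The wrist view shows the pin seated: red head at (323,195), top about 188 mm against an expected 187. The cassette, at lower right, is next.

Request:
servo_tool --rows '[{"tx":0,"ty":0.05,"tz":0.002,"yaw":0,"jaw":1},{"tx":0,"ty":0.1,"tz":0.002,"yaw":0,"jaw":1},{"tx":-0.03,"ty":0.131,"tz":0.002,"yaw":0,"jaw":1},{"tx":-0.08,"ty":0.131,"tz":0.002,"yaw":0,"jaw":1},{"tx":-0.12,"ty":0.131,"tz":0.002,"yaw":0,"jaw":1},{"tx":-0.126,"ty":0.131,"tz":0.002,"yaw":0,"jaw":1},{"tx":-0.126,"ty":0.131,"tz":0.002,"yaw":0,"jaw":1},{"tx":-0.126,"ty":0.131,"tz":0.002,"yaw":0,"jaw":1}]'

```text
t: 11.58
tcp_pos: [0.5973, 0.0203, 0.2688]
tool_rot: [0.065, 0.998, -0.0, -0.001]
wrist_force: [-0.5, 0.4, 0.4]
grip_width: 0.0852
grasp_force: 0.0
```

Request:
servo_tool --rows '[{"tx":0,"ty":0,"tz":0,"yaw":0,"jaw":1},{"tx":0,"ty":0,"tz":0,"yaw":0,"jaw":1}]'

```text
t: 11.82
tcp_pos: [0.5984, 0.0202, 0.2696]
tool_rot: [0.066, 0.998, 0.0, 0.0]
wrist_force: [0.4, -0.5, -0.2]
grip_width: 0.0849
grasp_force: 0.0
```

```bash
python3 - <<'E'
from h import *
im,d,w,p,T=look('wrist','w5.png')
hsv=cv2.cvtColor(np.ascontiguousarray(im),cv2.COLOR_RGB2HSV)
x,y,z=w[...,0],w[...,1],w[...,2]
org=(hsv[...,0]>4)&(hsv[...,0]<24)&(hsv[...,1]>140)&(z>.13)&(z<.19)&(abs(x-.6)<.06)&(abs(y-.02)<.06)
n,l,st,c=cv2.connectedComponentsWithStats(org.astype(np.uint8))
for i in range(1,n):
    if st[i,4]>25:
        q=w[l==i]; print(st[i],q.mean(0).round(4),np.percentile(q,[2,98],0).round(4).tolist()); t=q[q[:,2]>np.percentile(q[:,2],97)-.004]; print(' top',len(t),cv2.minAreaRect(np.float32(t[:,:2])),t[:,2].mean())
lid=(abs(z-.1335)<.004)&(abs(x-.6)<.1)&(abs(y-.02)<.06)
lid&=hsv[...,1]<60
print('lid',cv2.minAreaRect(np.float32(w[lid][:,:2])))
plan(.5997,.0204,.14,82.5)
E
```

```text
[289 171  18  47 621] [ 0.5914 -0.0024  0.1588] [[0.5763, -0.0088, 0.135], [0.6082, 0.0044, 0.1752]]
 top 290 ((0.5931450724601746, -0.005061448086053133), (0.006450803950428963, 0.03370726481080055), 83.0973892211914) 0.17405663248794762
[347 171  10  46 380] [0.5964 0.0456 0.1705] [[0.5828, 0.0409, 0.1412], [0.6154, 0.0502, 0.1754]]
 top 304 ((0.5992991328239441, 0.04534919932484627), (0.0069802384823560715, 0.033099181950092316), 83.13321685791016) 0.17397942100247762
[339 174   8  26 175] [0.5985 0.0396 0.1376] [[0.5863, 0.0357, 0.1349], [0.6115, 0.0432, 0.1513]]
 top 15 ((0.5935103297233582, 0.04247549548745155), (6.671377923339605e-05, 0.01687389425933361), 82.54541778564453) 0.14943509819748613
lid ((0.6118000149726868, 0.0283760204911232), (0.09441360831260681, 0.16849836707115173), 87.91179656982422)
t 11.88 tcp [0.5986 0.0202 0.2696] close dir 82.48 tilt 0.02 | move tx ty tz [-0.0011  0.0003  0.1296] yaw -0.02
```

View pics/w5.png

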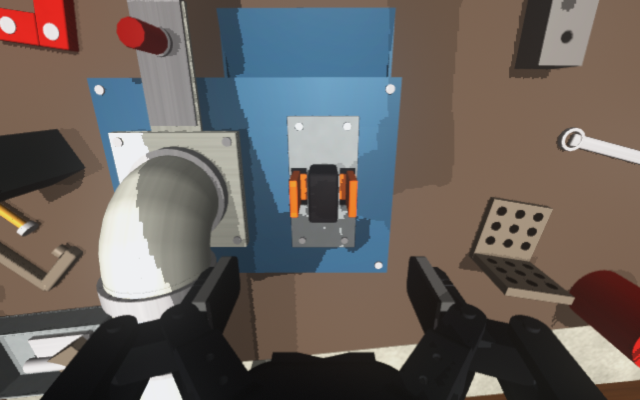

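The wrist view shows the catches at (295,195) and (352,192) either side of the black block. Their midpoint lies under the tool to about 2 mm, and the pinned tongue is at upper left. Descending and squeezing.

Request:
servo_tool --rows '[{"tx":0,"ty":0,"tz":0.04,"yaw":-0.4,"jaw":1},{"tx":0,"ty":0,"tz":0.08,"yaw":-0.4,"jaw":1},{"tx":0,"ty":0,"tz":0.11,"yaw":-0.4,"jaw":1},{"tx":0,"ty":0,"tz":0.125,"yaw":-0.4,"jaw":1},{"tx":0,"ty":0,"tz":0.129,"yaw":-0.4,"jaw":1},{"tx":0,"ty":0,"tz":0.129,"yaw":-0.4,"jaw":1}]'

```text
t: 12.62
tcp_pos: [0.5995, 0.0201, 0.1411]
tool_rot: [0.062, 0.998, 0.0, 0.001]
wrist_force: [0.1, 0.3, -0.5]
grip_width: 0.0853
grasp_force: 0.0
```

Request:
servo_tool --rows '[{"tx":0,"ty":0,"tz":0,"yaw":0,"jaw":0.6},{"tx":0,"ty":0,"tz":0,"yaw":0,"jaw":0.4},{"tx":0,"ty":0,"tz":0,"yaw":0,"jaw":0.2},{"tx":0,"ty":0,"tz":0,"yaw":0,"jaw":0},{"tx":0,"ty":0,"tz":0,"yaw":0,"jaw":0},{"tx":0,"ty":0,"tz":0,"yaw":0,"jaw":0}]' --force 45

```text
t: 13.38
tcp_pos: [0.5998, 0.0199, 0.1426]
tool_rot: [0.062, 0.998, 0.0, 0.001]
wrist_force: [-2.6, -0.2, 11.4]
grip_width: 0.0397
grasp_force: 46.1
```

Opening 40 mm, so both catches are fully in. Drawing it up.

Request:
servo_tool --rows '[{"tx":0,"ty":0,"tz":-0.004,"yaw":0,"jaw":0},{"tx":0,"ty":0,"tz":-0.01,"yaw":0,"jaw":0},{"tx":0,"ty":0,"tz":-0.02,"yaw":0,"jaw":0},{"tx":0,"ty":0,"tz":-0.03,"yaw":0,"jaw":0},{"tx":0,"ty":0,"tz":-0.04,"yaw":0,"jaw":0},{"tx":0,"ty":0,"tz":-0.05,"yaw":0,"jaw":0},{"tx":0,"ty":0,"tz":-0.06,"yaw":0,"jaw":0},{"tx":0,"ty":0,"tz":-0.07,"yaw":0,"jaw":0}]'

```text
t: 14.38
tcp_pos: [0.5988, 0.0201, 0.211]
tool_rot: [0.062, 0.998, 0.0, 0.0]
wrist_force: [0.5, -0.6, -4.2]
grip_width: 0.039
grasp_force: 46.6
```

Wrist force -4.2 N is close to the cassette's weight, so it is free.

Request:
servo_tool --rows '[{"tx":0,"ty":0,"tz":-0.01,"yaw":0,"jaw":0},{"tx":0,"ty":0,"tz":-0.02,"yaw":0,"jaw":0},{"tx":0,"ty":0,"tz":-0.03,"yaw":0,"jaw":0},{"tx":0,"ty":0,"tz":-0.038,"yaw":0,"jaw":0},{"tx":0,"ty":0,"tz":-0.042,"yaw":0,"jaw":0},{"tx":0,"ty":0,"tz":-0.042,"yaw":0,"jaw":0},{"tx":0,"ty":0,"tz":-0.042,"yaw":0,"jaw":0},{"tx":0,"ty":0,"tz":-0.042,"yaw":0,"jaw":0}]'

```text
t: 15.38
tcp_pos: [0.5986, 0.0201, 0.2519]
tool_rot: [0.062, 0.998, -0.0, -0.0]
wrist_force: [-0.8, -0.1, -4.9]
grip_width: 0.0393
grasp_force: 46.6
```

Request:
servo_tool --rows '[{"tx":0,"ty":0,"tz":0,"yaw":0,"jaw":0},{"tx":0,"ty":0,"tz":0,"yaw":0,"jaw":0},{"tx":0,"ty":0,"tz":0,"yaw":0,"jaw":0},{"tx":0,"ty":0,"tz":0,"yaw":0,"jaw":0}]'

```text
t: 15.88
tcp_pos: [0.5988, 0.0201, 0.2523]
tool_rot: [0.062, 0.998, 0.0, -0.0]
wrist_force: [0.6, 0.4, -5.3]
grip_width: 0.0398
grasp_force: 46.6
```

```bash
python3 - <<'E'
from h import *
im,d,w,p,T=look('side'); cv2.imwrite('pics/s2.png',cv2.resize(im[100:280,200:440,::-1],None,fx=3,fy=3))
x,y,z=w[...,0],w[...,1],w[...,2]
m=(abs(x-.6)<.08)&(abs(y-.03)<.04)&(z>.137)&(z<.25); print(np.percentile(z[m],[1,5,50,95]))
s=robot.sense(); print(s['t'],s['tcp_pos'],s['grip_width'],s['grasp_force'],s['wrist_force'])
E
```

```text
[0.16255122 0.16678645 0.21306909 0.24447106]
15.925 [0.59880608 0.02008085 0.25228059] 0.03940787964798425 46.63010895252228 [ 0.68152482  0.2947978  -5.15103858]
```

View pics/s2.png

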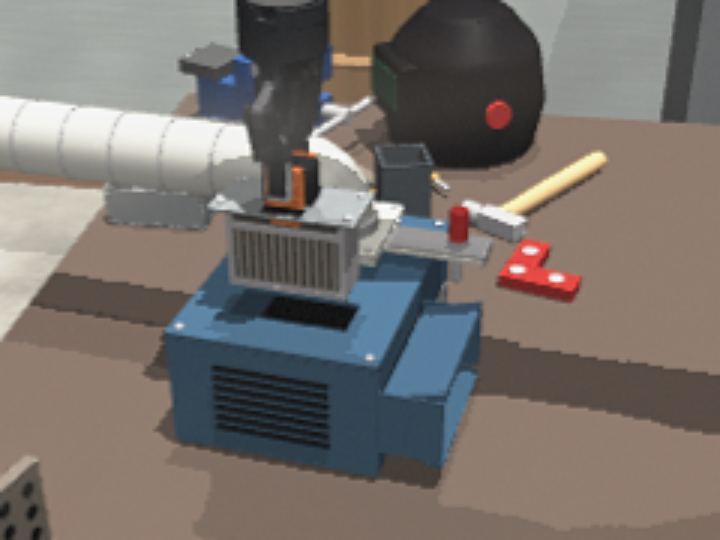

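The side crop shows the cassette hanging upright above its empty slot at (310,310), its bottom about 160 mm up and clear of the 130 mm box top. The pin stands in the tongue at (458,225).

```bash
python3 -c "
from station import job
print(job.hand_in())"
```

```text
the job is handed in; nothing more can be done
None
```

The job is handed in (no verdict came back): the lock pin is seated in the gate's eye and let go, and the cassette is held still by its squeezed catches, about 30 mm clear above the box, at 15.9 s of the 59 s allowed.

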